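# Snap the flushing coupler onto the tilted nipple and hold the valve open

### The job

Flush the dissolution tester's sampling line: pick up the steel coupler standing on the bench and press it squarely onto the tilted nipple of the valve block, past its snap, until its mouth is fully home against the collar and the valve pin is pushed in. Finish while still holding the coupler pressed fully home against the valve's spring: do not let go, since the spring pushes it back as soon as you ease off. Leave the white jar, the amber bottle and the small blanking plug standing where they are.

Things in the scene. Friction and masses are not known exactly. Their poses are not given: they have to be found in the camera images.
- coupler_center (a point): Centre, half-way up, of the loose round stainless coupler, 95 mm tall, standing mouth down on the bench. z axis along it, away from the mouth (up as it stands). Lower body 40 mm diameter, 40 mm high: its flat shoulder is 7.5 mm below this point. Above it a plain round neck, 24 mm diameter, 55 mm long, to grip; fingertips may also push on the shoulder. 0.17 to 0.33 kg
- coupler_mouth (a point): Centre of the coupler's mouth, on its axis, 47.5 mm below coupler_center (same axes). The mouth has a conical lead-in, 26 mm wide, narrowing to the 15.8 mm bore within 5 mm. The bore is 35 mm deep
- coupler: The whole coupler; its origin is at the centre of its mouth, same axes as coupler_center
- nipple: Fixed steel nipple, 14 mm diameter, 32 mm long, tapered nose. Origin: centre of the flat collar face (34 mm diameter, 62 mm above the bench) it stands on; z along the nipple, outward and up, leaning 25 degrees from vertical towards the robot's side (within 0.5 rad of yaw); y is level. Fully home, the coupler's mouth lies on the collar face and its z lies along the nipple's z
- snap (a point): Point on the nipple's axis 20 mm above the collar, level with its two sprung balls, which stand about 3 mm out of its sides along +y and -y and make the snap. The coupler meets them with its mouth about 18 mm above the collar and has snapped at about 6 mm above it. Getting past the balls takes about 10 N, holding it fully home about 9 N
- block: Fixed aluminium valve block that carries the collar and nipple, 100 x 90 x 28 mm, origin under it; nipple leans towards its -x. Nothing else stands within 70 mm of the nipple
- valve (a joint): How far the 6 mm spring pin in the nipple's nose is pushed in, m: 0 when free, its tip then 46 mm above the collar along the nipple; the coupler meets it with the mouth 11 mm above the collar; 0.011 fully home. Spring 3 N at first, 9 N fully home; if let go it lifts the coupler about 6 to 7 mm off the collar
- jar_center (a point): Centre of a white plastic jar, 54 mm diameter, 70 mm tall: leave it alone
- flask_center (a point): Centre of an amber glass bottle, 44 mm diameter, 85 mm tall: leave it alone
- plug_center (a point): Centre of a small steel blanking plug, 38 mm diameter, 34 mm tall, with a narrow knob on top: leave it alone

How it is judged:
By the outcome, as a careful person would: the job done as asked, in the order asked, and still so for the second after the job is handed in, while the arm keeps its last pose, push and grip.
It also fails if it takes over 38 s, if anything falls off the work surface, if the arm or the gripper's body presses on something with over 40 N, if the wrist force passes 120 N, or if a joint passes its speed limit or range.

### The arm

A 6-joint arm with a two-finger parallel gripper is mounted at the origin on the work surface. World frame = base frame: x ahead of the robot, y to its left, z up, the work surface at z = 0. Lengths are in m, angles in degrees, forces in N, time in s.
With the tool pointing down it reaches from about 0.35 to 0.875 m from the base axis. Payload 4.2 kg.
Tool frame: the origin (TCP) lies midway between the tips of the shut fingers; the grasp point (between the pads) lies 19 mm behind it (r.grasp_offset is the distance from the TCP to the grasp point, in m); z points along the fingers, y is the direction in which the jaws open and shut (so a half turn about z gives the same grasp; the last joint's range is limited). The gripper opens to 87 mm and grips with 3 to 60 N. Pads are 19 mm wide; open, the fingers measure 117 mm over their backs; the gripper's body (75 mm by 190 mm) begins 51 mm behind the grasp point.
Start: joints at [88.213, 22.042, 0.453, 0, -68.411, -14.817], TCP at [0.179, 0.599, 0.223] pointing down, gripper open.
Joint ranges: [-179.83, 179.83], [-69.29, 118.12], [-61.27, 80.66], [-181.25, 117.63], [-171.15, -9.14], [-177.46, 177.46]. Speed limits (degrees/s): [159.86, 159.86, 180, 180, 180, 180].

### API

Orientations are given as a 3x3 rotation matrix whose columns are the frame's x, y, z axes.
In Python, from station import r gives the robot as it stands.
- The arm moves only by the shell command python3 -m crank 'ROWS'. ROWS is JSON, a list of rows, each a list of 3 entries, a list of its own where there are three numbers: the closure, from -1 (fully open) to 1 (shut), so that 0 is half open, then the shift along the tool's x, y, z as a fraction of full scale, then the turn, a rotation vector about the tool's x, y, z as a fraction of full scale. In form: [[fingers, [dx, dy, dz], [wx, wy, wz]], ...]. A call has 1 to 8 rows; each row shifts and turns the commanded pose from where the row before left it, along the tool's axes as they then stand; what a row does not reach is not made up. Full scale, the value 1, is 100 mm for a shift and 45 degrees for a turn. A row lasts 1/10 s, in which the tool goes at most 50 mm and 8.59 degrees, less where a joint would pass 70% of its speed; a pose out of reach is approached as far as the arm can. A call with a number of a shift or a turn outside -1 to 1 is refused whole. A call with a gripper value outside its range is refused whole. The fingers move at their own pace and stop on an object; the grip force is fixed at half the most. Time passes only in rows, so rows that do not move let the fingers close. It gives the time, the measured TCP pose, the force and the opening at its end, in the units of the state.
- r.sense(): the state, without advancing time (a new reading comes with each control period).
- r.capture(name): name is "side" or "top" or "wrist"; returns a dict with "img" (384x512x3 uint8, blue, green, red), "fx", "fy", "cx", "cy" (pixels), "R" (3x3) and "t" (3): a world point X has camera coordinates R X + t. Camera axes: x right, y down, z forward; pixel columns grow to the right and rows downward; lengths in m; the calibration is good to about 2 mm. The wrist camera is an equidistant fisheye: a pixel r from the principal point sees the ray r / f radians off the axis. A picture is of the moment at which its call begins. There is no depth.
- r.finish_job(): hands the job in, once; it reports no verdict.
The state is a dict: "time_s": time; "joints": joint angles; "joint_velocities": joint speeds; "effort": joint torques, N m; "tcp_pos": TCP position; "ee_rot": TCP orientation; "wrist_force": force on the tool from outside, world axes, zero at the start; "moment": the same for the moment, N m; "gripper_width": opening from 0.0 (shut) to 1.0 (fully open).
Only numpy, scipy, OpenCV 4.12 (cv2) and the standard library are available. Lean on these libraries where they do the work, as an engineer would, in place of code of your own. Each camera call takes 0.05 s, during which the arm holds its last target.

## Working session

There is one attempt and no reset: what is moved stays moved. The work goes in short steps, Python scripts to look and compute and a shell command to move; the robot and the scene stay as the last step left them, time stands still between calls to the robot, and variables do not carry over. Pictures are saved under pics/ and viewed, and the job is handed in when it is done.

```bash
ls; mkdir -p pics
python3 - <<'E'
from station import r
import cv2
print(r.sense()); print(r.grasp_offset)
for n in("side","top","wrist"):
    c=r.capture(n); cv2.imwrite(f"pics/{n}0.png",c["img"])
    print(n,c["fx"],c["fy"],c["cx"],c["cy"],c["R"],c["t"])
E
```

```text
pics
{'time_s': 0.0, 'joints': array([ 8.82119310e+01,  2.20906190e+01,  3.79432774e-01, -3.03563189e-02,
       -6.84110442e+01, -1.48176388e+01]), 'joint_velocities': array([ 0.02255616,  0.00182145,  0.00622994,  0.00639623, -0.02935646,
        0.05111324]), 'effort': array([ 4.68481103e-04, -3.90662456e+01,  1.87407911e+01,  4.21992257e+00,
        1.10657982e-02, -1.88751264e-04]), 'tcp_pos': array([0.17840629, 0.59836057, 0.2214552 ]), 'ee_rot': array([[ 9.58238249e-01, -2.85970534e-01, -5.58973504e-04],
       [-2.85971071e-01, -9.58235913e-01, -2.11686395e-03],
       [ 6.97322271e-05,  2.18831025e-03, -9.99997603e-01]]), 'wrist_force': array([-0.25905344, -0.02986591, -0.11548201]), 'moment': array([ 0.03203747, -0.03483898,  0.01524021]), 'gripper_width': 1.001781908754803}
0.0187
side 361.2938002938665 361.2938002938665 248.8836931296425 193.64346189783484 [[-0.98746702 -0.15753641  0.00954824]
 [-0.08826942  0.50111181 -0.86086901]
 [ 0.13083348 -0.85092258 -0.50873704]] [0.5587115 0.1519144 0.6687794]
top 372.5231809830295 372.5231809830295 257.68188873814 191.35322888893802 [[ 0.01059754 -0.99991594 -0.00747034]
 [-0.99645446 -0.0099367  -0.08354501]
 [ 0.08346376  0.00832922 -0.996476  ]] [-0.05250657  0.55852603  0.91726473]
wrist 297.3186396354542 297.3186396354542 253.4313531797516 191.05724102998076 [[-0.28557819 -0.95834812  0.00373982]
 [-0.92237318  0.2759131   0.27036954]
 [-0.26014001  0.07376213 -0.96274936]] [ 0.62370888 -0.03289732  0.3907024 ]
```

View pics/side0.png

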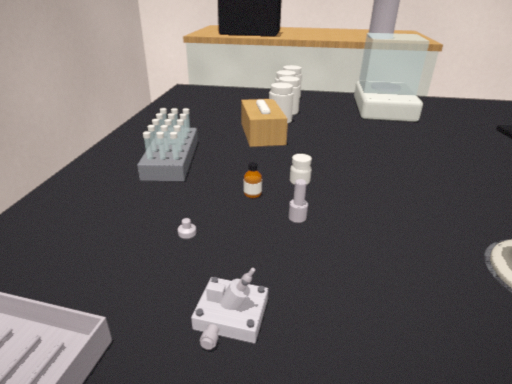

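View pics/top0.png

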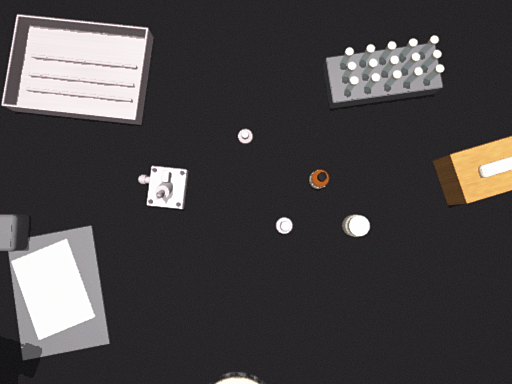

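View pics/wrist0.png

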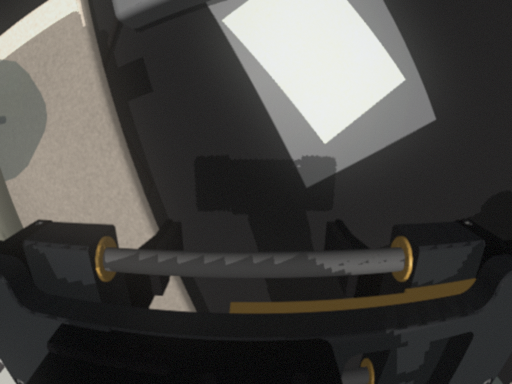

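Side shows the coupler at (298,205) in front of the jar (301,168), bottle (253,182), plug (187,229) and valve block (232,307) with nipple tip at (252,271). Top shows coupler (284,226), jar (356,226), bottle (319,179), plug (245,136), block (167,188). I'll zoom in on both.

```bash
cat > h.py <<'E'
import numpy as np, cv2
from station import r
def ray(c,u,v):
    d=np.array([(u-c["cx"])/c["fx"],(v-c["cy"])/c["fy"],1.0])
    R=np.array(c["R"]);t=np.array(c["t"])
    return -R.T@t, R.T@d/np.linalg.norm(d)
def onz(c,u,v,z):
    o,d=ray(c,u,v); return o+d*(z-o[2])/d[2]
def tri(rs):
    A=np.zeros((3,3));b=np.zeros(3)
    for o,d in rs:
        P=np.eye(3)-np.outer(d,d);A+=P;b+=P@o
    x=np.linalg.solve(A,b)
    return x,[np.linalg.norm((np.eye(3)-np.outer(d,d))@(x-o)) for o,d in rs]
def proj(c,X):
    p=np.array(c["R"])@X+np.array(c["t"]);return np.array([c["fx"]*p[0]/p[2]+c["cx"],c["fy"]*p[1]/p[2]+c["cy"]])
def crop(img,x,y,w,h,k,name):
    cv2.imwrite(f"pics/{name}.png",cv2.resize(img[y:y+h,x:x+w],None,fx=k,fy=k,interpolation=cv2.INTER_CUBIC))
E
python3 - <<'E'
import cv2,numpy as np
from h import *
s=cv2.imread("pics/side0.png");t=cv2.imread("pics/top0.png")
crop(s,180,250,100,75+25,6,"s_block"); crop(s,270,145,60,85,6,"s_coup")
crop(t,130,155,70,65,8,"t_block"); crop(t,260,200,120,50,6,"t_coup")
E
```

```text
(no output)
```

View pics/s_block.png

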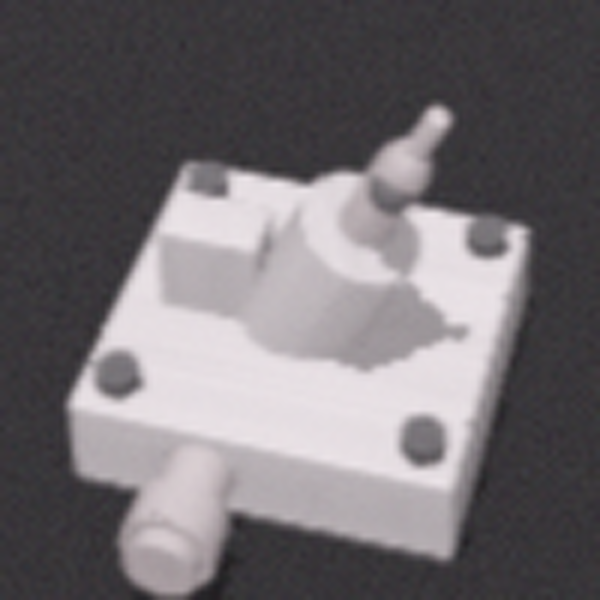

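View pics/s_coup.png

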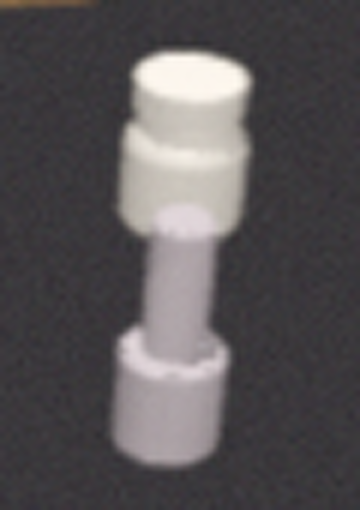

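View pics/t_block.png

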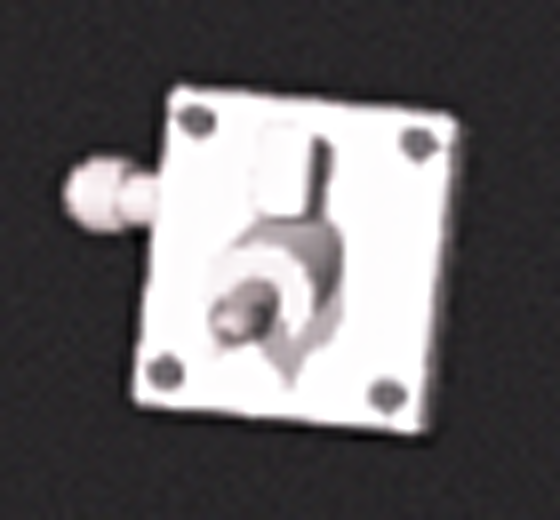

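View pics/t_coup.png

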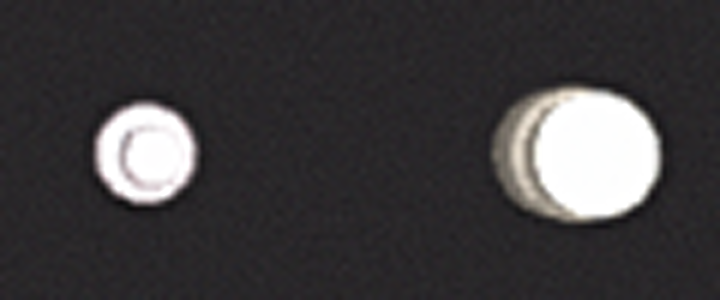

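```bash
cat > m1.py <<'E'
from h import *
s=r.capture("side");t=r.capture("top")
f=lambda p,k,x0,y0:((p[0]+.5)/k-.5+x0,(p[1]+.5)/k-.5+y0)
S=lambda *p:f(p,6,180,250); T=lambda *p:f(p,8,130,155)
tc=[T(172,90),T(458,117),T(430,430),T(137,402)]
P=np.array([onz(t,*p,.028) for p in tc]);print("block top (top cam)",P.round(4).tolist())
sc=[S(190,163),S(530,228),S(455,490),S(72,405)]
Q=np.array([onz(s,*p,.028) for p in sc]);print("side",Q.round(4).tolist())
for X in(P,Q):
    L=[np.linalg.norm(X[i]-X[(i+1)%4]) for i in range(4)];print("len",np.round(L,4),"ctr",X.mean(0))
    for i in range(4):
        d=X[(i+1)%4]-X[i];print(np.degrees(np.arctan2(d[1],d[0])))
# pin tip, side vs top
print("tip",tri([ray(s,*S(442,110)),ray(t,*T(224,322))]))
C=lambda *p:f(p,6,270,145);CT=lambda *p:f(p,6,260,200)
print("coupler top z=.095",onz(t,*CT(152,157),.095),onz(s,*C(185,222),.095))
print("shoulder z=.04",onz(t,*CT(146,154),.04), onz(s,*C(172,352),.04))
print("jar top .07",onz(t,*CT(598,154),.07),onz(s,*C(192,77),.07))
E
python3 m1.py
```

```text
block top (top cam) [[0.6208, 0.2238, 0.028], [0.6131, 0.1329, 0.028], [0.5141, 0.1391, 0.028], [0.522, 0.2314, 0.028]]
side [[0.6096, 0.1362, 0.028], [0.511, 0.1452, 0.028], [0.5191, 0.2341, 0.028], [0.6176, 0.2247, 0.028]]
len [0.0912 0.0991 0.0926 0.0991] ctr [0.56749593 0.18179786 0.028     ]
-94.87666225004695
176.43673961477674
85.15076712359725
-4.389588119249026
len [0.099  0.0893 0.0989 0.0889] ctr [0.564339   0.18504434 0.028     ]
174.79160901765013
84.77830218535654
-5.439013858046672
-95.18532417966018
tip (array([0.53652802, 0.18367027, 0.10260315]), [np.float64(0.005510493690909554), np.float64(0.0055104936909092855)])
coupler top z=.095 [ 0.47385327 -0.11116703  0.095     ] [ 0.47214692 -0.10837257  0.095     ]
shoulder z=.04 [ 0.47462622 -0.11229978  0.04      ] [ 0.47245171 -0.10862656  0.04      ]
jar top .07 [ 0.47672411 -0.2892665   0.07      ] [ 0.47353048 -0.2875366   0.07      ]
```

Top and side agree within about 4 mm: coupler at ≈(0.473,-0.110), block centre ≈(0.566,0.183) with yaw ≈-5°, pin tip z≈0.103 (expected 0.104). Next I move above the coupler.

```bash
python3 -m crank '[[-1,[0.15,0.19,0],[0,0,0]],[-1,[0.30,0.37,0],[0,0,0]],[-1,[0.30,0.37,0],[0,0,0]],[-1,[0.30,0.37,0],[0,0,0]],[-1,[0.30,0.37,0],[0,0,0]],[-1,[0.30,0.37,0],[0,0,0]],[-1,[0.30,0.37,0],[0,0,0]],[-1,[0.30,0.37,0],[0,0,0]]]'
python3 -m crank '[[-1,[0.30,0.37,0],[0,0,0]],[-1,[0.30,0.37,0],[0,0,0]],[-1,[0.30,0.37,0],[0,0,0]],[-1,[0.30,0.37,0],[0,0,0]],[-1,[0.30,0.37,0],[0,0,0]],[-1,[0.30,0.37,0],[0,0,0]],[-1,[0.30,0.37,0],[0,0,0]],[-1,[0.30,0.37,0],[0,0,0]]]'
python3 -m crank '[[-1,[0.16,0.19,0],[0,0,-0.13]],[-1,[0,0,0],[0,0,-0.13]],[-1,[0,0,0],[0,0,0]],[-1,[0,0,0],[0,0,0]]]'
python3 - <<'E'
from h import *
q=r.sense();print(q["tcp_pos"],q["ee_rot"].round(4),q["joints"])
w=r.capture("wrist");cv2.imwrite("pics/wrist1.png",w["img"]);print({k:v for k,v in w.items() if k!="img"})
E
```

```text
time_s: 1.05
tcp_pos: [0.315, 0.2663, 0.2228]
ee_rot: [[0.959, -0.285, 0.0], [-0.285, -0.959, 0.001], [0.0, -0.001, -1.0]]
wrist_force: [2.0, 0.0, -0.0]
gripper_width: 1.001
time_s: 1.85
tcp_pos: [0.4605, -0.0861, 0.2228]
ee_rot: [[0.958, -0.286, 0.001], [-0.286, -0.958, 0.0], [0.001, -0.0, -1.0]]
wrist_force: [0.1, 1.1, -0.0]
gripper_width: 1.001
time_s: 2.25
tcp_pos: [0.4698, -0.1067, 0.2225]
ee_rot: [[0.996, -0.088, -0.0], [-0.088, -0.996, 0.0], [-0.0, -0.0, -1.0]]
wrist_force: [-0.8, -0.4, 0.5]
gripper_width: 1.0
[ 0.46983175 -0.10672277  0.22248359] [[ 9.962e-01 -8.760e-02 -2.000e-04]
 [-8.760e-02 -9.962e-01  1.000e-04]
 [-2.000e-04 -0.000e+00 -1.000e+00]] [ 6.56932878e+00  7.99426425e+00 -1.89383126e+01 -5.59486213e-03
 -6.30805477e+01  7.84075166e+01]
{'fx': 297.3186396354542, 'fy': 297.3186396354542, 'cx': 253.4313531797516, 'cy': 191.05724102998076, 'R': array([[-0.08725639, -0.99618444,  0.00169913],
       [-0.95885454,  0.08444895,  0.27104676],
       [-0.27015605,  0.02202134, -0.96256468]]), 't': array([-0.06558721,  0.42676903,  0.51856674])}
```

View pics/wrist1.png

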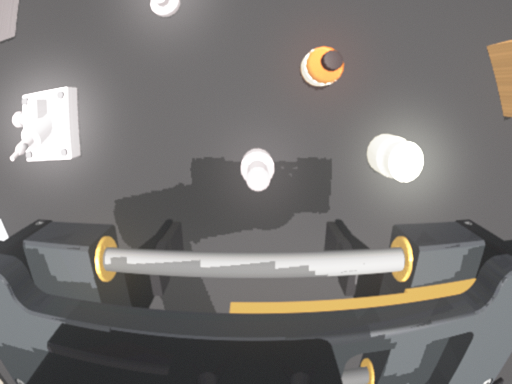

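The wrist view shows the coupler at about (258,168) with its neck top near (258,182), the block at (55,125), the bottle (322,65), the jar (398,157). I'll segment the coupler here.

```bash
cat >> h.py <<'E'
def wray(c,u,v):
    x,y=(u-c["cx"])/c["fx"],(v-c["cy"])/c["fy"];th=np.hypot(x,y)
    d=np.array([x/th*np.sin(th),y/th*np.sin(th),np.cos(th)]) if th>0 else np.array([0,0,1.])
    R=np.array(c["R"]);return -R.T@np.array(c["t"]),R.T@d
def wonz(c,u,v,z):
    o,d=wray(c,u,v);return o+d*(z-o[2])/d[2]
def wproj(c,X):
    p=np.array(c["R"])@X+np.array(c["t"]);rr=np.hypot(p[0],p[1]);th=np.arctan2(rr,p[2])
    return np.array([c["cx"]+c["fx"]*th*p[0]/rr,c["cy"]+c["fy"]*th*p[1]/rr])
E
python3 - <<'E'
from h import *
w=r.capture("wrist");im=w["img"]
crop(im,225,135,70,70,8,"w_coup");crop(im,5,75,90,95,6,"w_block")
E
```

```text
(no output)
```

View pics/w_coup.png

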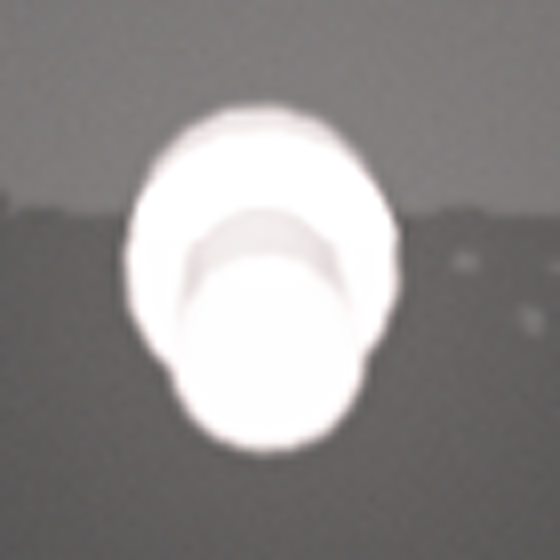

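View pics/w_block.png

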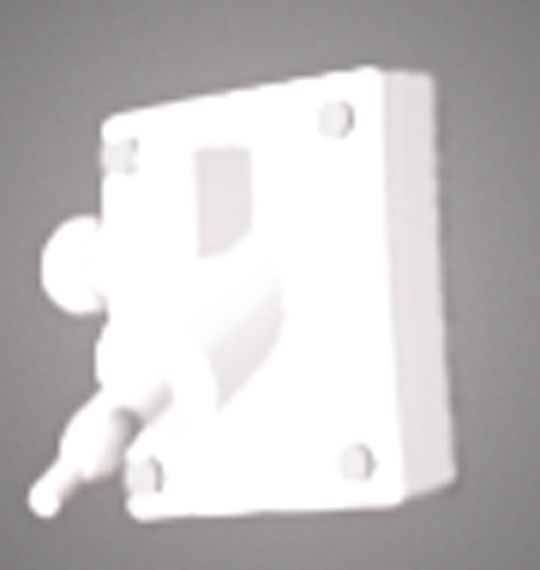

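Run:
```python
from h import *
w=r.capture("wrist");f=lambda a,b:((a+.5)/8-.5+225,(b+.5)/8-.5+135)
print(wonz(w,*f(268,353),.095),wonz(w,*f(263,262),.04))
print("neck edges",wonz(w,*f(179,353),.095),wonz(w,*f(360,353),.095))
print("shoulder edges",wonz(w,*f(126,262),.04),wonz(w,*f(400,262),.04),r.sense()["tcp_pos"])
f=lambda a,b:((a+.5)/6-.5+5,(b+.5)/6-.5+75)
X=np.array([wonz(w,*f(*p),.028) for p in[(103,120),(380,70),(402,503),(130,518)]])
print(X,X.mean(0),[np.linalg.norm(X[i]-X[i-1]) for i in range(4)])
```

```text
[ 0.47502571 -0.11149132  0.095     ] [ 0.47576408 -0.1117416   0.04      ]
neck edges [ 0.47598122 -0.10042802  0.095     ] [ 0.47404909 -0.12294388  0.095     ]
shoulder edges [ 0.47751336 -0.09164609  0.04      ] [ 0.4740747  -0.13187711  0.04      ] [ 0.46994534 -0.10624764  0.22274549]
[[0.62052394 0.22349149 0.028     ]
 [0.61150574 0.13216365 0.028     ]
 [0.51216459 0.14203392 0.028     ]
 [0.52047476 0.23338268 0.028     ]] [0.56616726 0.18276793 0.028     ] [np.float64(0.10053692270063529), np.float64(0.0917720099348901), np.float64(0.09983028172546755), np.float64(0.09172597776905522)]
```

```bash
python3 -m crank '[[-1,[0.05,0.04,0.2],[0,0,0]],[-1,[0,0,0.4],[0,0,0]],[-1,[0,0,0.4],[0,0,0]],[-1,[0,0,0.4],[0,0,0]],[-1,[0,0,0.3],[0,0,0]],[-1,[0,0,0.1],[0,0,0]],[-1,[0,0,0],[0,0,0]],[-1,[0,0,0],[0,0,0]]]'
python3 - <<'E'
from h import *
q=r.sense();print(q["tcp_pos"],q["wrist_force"])
for n in("wrist","side"):
    w=r.capture(n);cv2.imwrite(f"pics/{n}2.png",w["img"])
E
```

```text
time_s: 3.2
tcp_pos: [0.476, -0.1109, 0.0439]
ee_rot: [[0.996, -0.085, 0.003], [-0.085, -0.996, -0.0], [0.003, -0.0, -1.0]]
wrist_force: [0.2, 0.1, 0.9]
gripper_width: 1.003
[ 0.47603976 -0.11094804  0.04386667] [0.17744059 0.09511991 0.87911052]
```

View pics/wrist2.png

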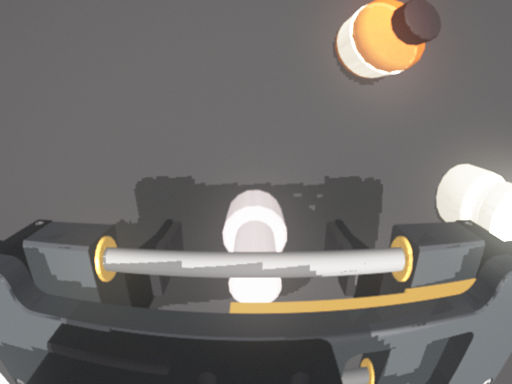

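View pics/side2.png

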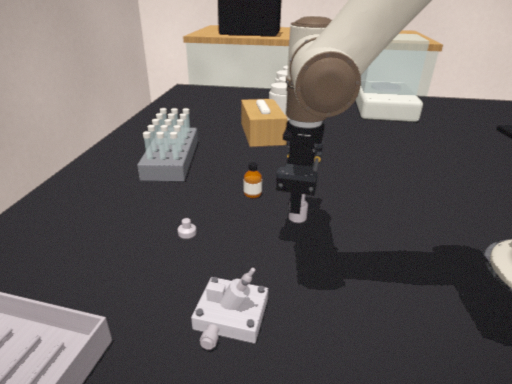

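Coupler is centred between the jaws (neck at column 255, bottle and jar well clear). Lowering slightly and closing.

```bash
python3 -m crank '[[-1,[0,0,0.015],[0,0,0]],[1,[0,0,0],[0,0,0]],[1,[0,0,0],[0,0,0]],[1,[0,0,0],[0,0,0]],[1,[0,0,0],[0,0,0]],[1,[0,0,0],[0,0,0]],[1,[0,0,0],[0,0,0]],[1,[0,0,0],[0,0,0]]]'
python3 -m crank '[[1,[0,0,0],[0,0,0]],[1,[0,0,0],[0,0,0]],[1,[0,0,0],[0,0,0]]]'
python3 - <<'E'
from h import *
q=r.sense();print(q["tcp_pos"],q["wrist_force"])
w=r.capture("wrist");cv2.imwrite(f"pics/wrist3.png",w["img"])
E
```

```text
time_s: 4.1
tcp_pos: [0.4747, -0.1112, 0.041]
ee_rot: [[0.996, -0.086, -0.0], [-0.086, -0.996, -0.0], [-0.0, 0.0, -1.0]]
wrist_force: [0.2, 0.3, 1.1]
gripper_width: 0.448
time_s: 4.4
tcp_pos: [0.4747, -0.1112, 0.041]
ee_rot: [[0.996, -0.085, 0.0], [-0.085, -0.996, 0.0], [0.0, -0.0, -1.0]]
wrist_force: [0.3, 0.1, -0.1]
gripper_width: 0.272
[ 0.4747036  -0.11120089  0.04103368] [ 0.3184384   0.08573851 -0.06177042]
```

View pics/wrist3.png

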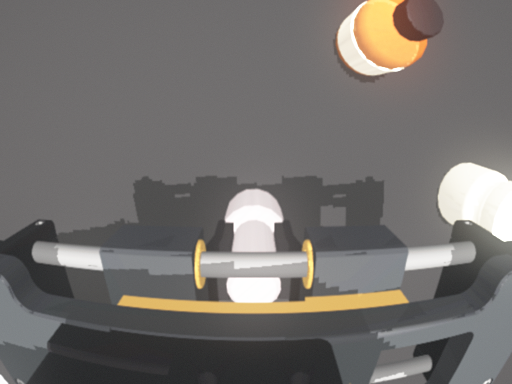

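Width 0.272 (23.7 mm) matches the 24 mm neck; gripped. Lift and carry towards the block, stopping short for a look.

```bash
python3 -m crank '[[1,[0,0,-0.1],[0,0,0]],[1,[0,0,-0.3],[0,0,0]],[1,[0,0,-0.4],[0,0,0]],[1,[0,0,-0.4],[0,0,0]],[1,[0,0,-0.3],[0,0,0]],[1,[0,-0.2,0],[0,0,0]],[1,[0,-0.4,0],[0,0,0]],[1,[0,-0.4,0],[0,0,0]]]'
python3 -m crank '[[1,[0.1,-0.4,0],[0,0,0]],[1,[0.1,-0.4,0],[0,0,0]],[1,[0,-0.2,0],[0,0,0]],[1,[0,0,0],[0,0,0]],[1,[0,0,0],[0,0,0]]]'
python3 - <<'E'
from h import *
q=r.sense();print(q["tcp_pos"],q["wrist_force"],q["joints"])
w=r.capture("wrist");cv2.imwrite(f"pics/wrist4.png",w["img"])
np.savez("w4.npz",**w)
s=r.capture("side");cv2.imwrite("pics/side4.png",s["img"])
E
```

```text
time_s: 5.25
tcp_pos: [0.4825, -0.0109, 0.1916]
ee_rot: [[0.996, -0.088, 0.0], [-0.088, -0.996, 0.001], [-0.0, -0.001, -1.0]]
wrist_force: [1.0, 0.5, -2.8]
gripper_width: 0.269
time_s: 5.75
tcp_pos: [0.5109, 0.0863, 0.1908]
ee_rot: [[0.996, -0.085, -0.002], [-0.085, -0.996, -0.0], [-0.001, 0.001, -1.0]]
wrist_force: [-0.9, 0.4, -3.1]
gripper_width: 0.271
[0.51092406 0.08634734 0.19082768] [-0.91005589  0.44347713 -3.07708567] [ 2.75435245e+01  1.32477517e+01 -1.71021187e+01 -2.12182177e-02
 -5.97387367e+01  5.76070732e+01]
```

View pics/wrist4.png

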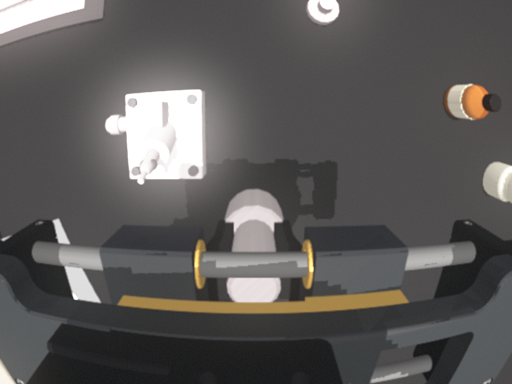

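View pics/side4.png

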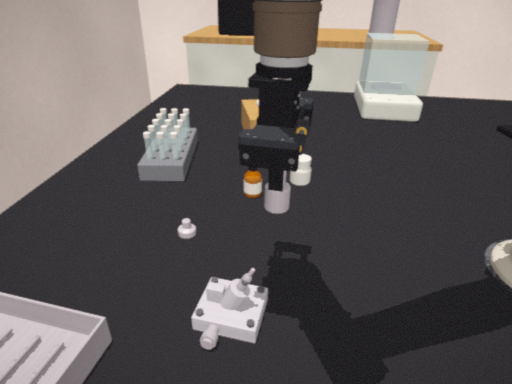

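Coupler is lifted and upright (weight ≈3.1 N); the wrist view shows the block at (165,135) with the pin tip near (141,180). Next I measure the nipple.

Run:
```python
from h import *
im=cv2.imread("pics/wrist4.png");crop(im,100,80,115,110,7,"w_block4")
```

```text
(no output)
```

View pics/w_block4.png

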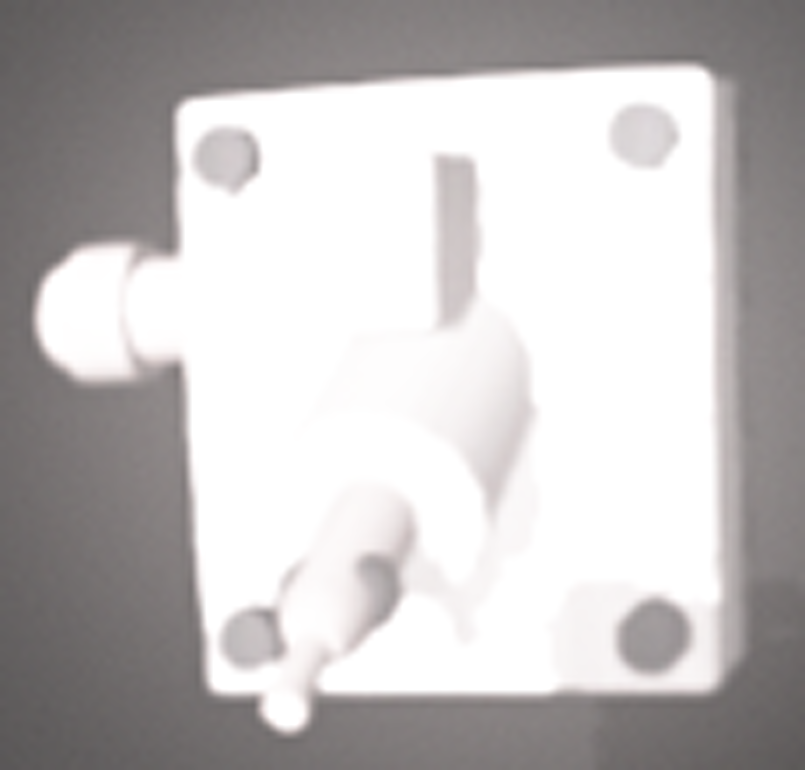

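Run:
```python
from h import *
s=r.capture("side");t=r.capture("top");w=dict(np.load("w4.npz"))
f=lambda p,k,x0,y0:((p[0]+.5)/k-.5+x0,(p[1]+.5)/k-.5+y0)
S=lambda *p:f(p,6,180,250); T=lambda *p:f(p,8,130,155); W=lambda *p:f(p,7,100,80)
X=np.array([wonz(w,*W(*p),.028) for p in[(178,100),(712,67),(720,690),(208,692)]])
print(X.round(4).tolist(),X.mean(0),[np.linalg.norm(X[i]-X[i-1]).round(4) for i in range(4)],[np.degrees(np.arctan2(*(X[(i+1)%4]-X[i])[[1,0]])).round(2) for i in range(4)])
print("tip z plane: top",onz(t,*T(222,322),.1037),"side",onz(s,*S(442,112),.1037),"wrist",wonz(w,*W(288,710),.1037))
print("tri",tri([ray(s,*S(442,112)),ray(t,*T(222,322)),wray(w,*W(288,710))]))
# hypothesis: predicted features given collar centre & yaw
for c0 in ([.556,.182,.062],):
  a=np.radians(-5);ex=np.array([np.cos(a),np.sin(a),0]);ey=np.array([-ex[1],ex[0],0])
  n=-ex*np.sin(np.radians(25))+np.array([0,0,np.cos(np.radians(25))]);xa=np.cross(ey,n)
  for nm,X in(("collar",0),("ball+",1),("ball-",2),("nose",3),("tip",4)):
    P=np.array(c0)+[0*n,.02*n+.0085*ey,.02*n-.0085*ey,.032*n,.046*n][X]
    q=lambda uv,k,x0,y0:[round((uv[0]-x0+.5)*k-.5),round((uv[1]-y0+.5)*k-.5)]
    print(nm,"S",q(proj(s,P),6,180,250),"T",q(proj(t,P),8,130,155),"W",q(wproj(w,P),7,100,80))
```

```text
[[0.6206, 0.2236, 0.028], [0.6124, 0.134, 0.028], [0.5135, 0.1437, 0.028], [0.5216, 0.2331, 0.028]] [0.56704228 0.18359751 0.028     ] [np.float64(0.0995), np.float64(0.09), np.float64(0.0993), np.float64(0.0898)] [np.float64(-95.27), np.float64(174.43), np.float64(84.85), np.float64(-5.46)]
tip z plane: top [0.54195934 0.18437714 0.1037    ] side [0.53071068 0.18579246 0.1037    ] wrist [0.53293517 0.18641644 0.1037    ]
tri (array([0.53529318, 0.18513497, 0.10427715]), [np.float64(0.0046331733879114035), np.float64(0.006684892447195664), np.float64(0.0023239748939572614)])
collar S [344, 214] T [269, 286] W [392, 485]
ball+ S [367, 191] T [222, 306] W [299, 565]
ball- S [384, 144] T [278, 312] W [413, 562]
nose S [396, 138] T [238, 323] W [332, 615]
tip S [419, 103] T [224, 340] W [302, 680]
```

Run:
```python
from h import *
t=cv2.imread("pics/top0.png");s=cv2.imread("pics/side0.png");w=cv2.imread("pics/wrist4.png")
g=lambda a,p:(255*(a/255.)**p).astype(np.uint8)
crop(g(t,5),145,175,34,30,20,"t_n");crop(g(s,3),215,260,45,55,11,"s_n");crop(g(w,4),130,125,55,65,9,"w_n")
```

```text
(no output)
```

View pics/t_n.png

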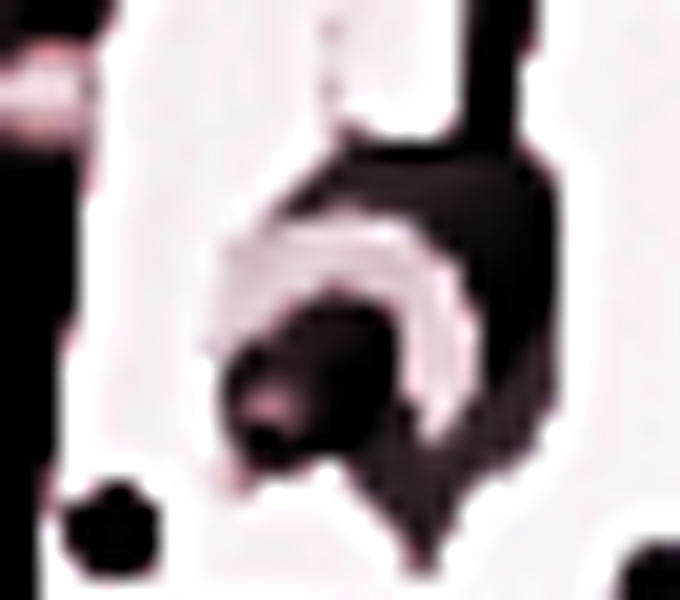

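View pics/s_n.png

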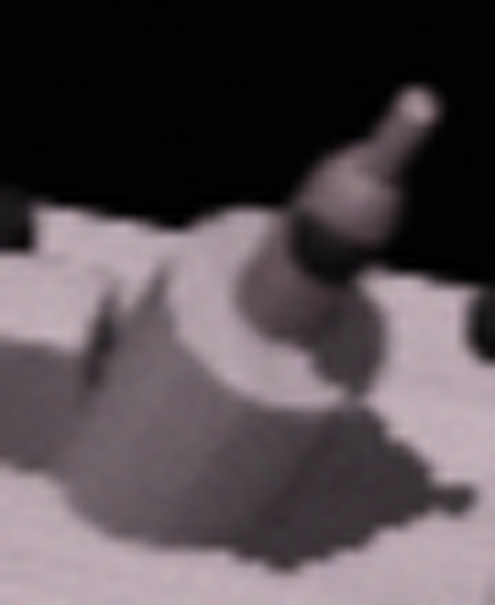

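View pics/w_n.png

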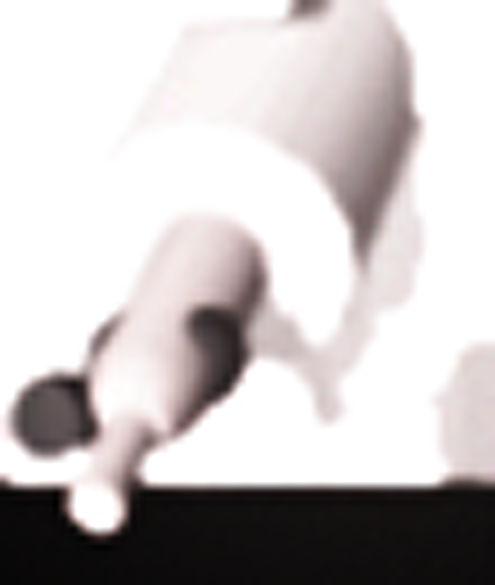

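```bash
cat > m2.py <<'E'
from h import *
s=r.capture("side");t=r.capture("top");w=dict(np.load("w4.npz"))
f=lambda p,k,x0,y0:((p[0]+.5)/k-.5+x0,(p[1]+.5)/k-.5+y0)
S=lambda *p:f(p,11,215,260); T=lambda *p:f(p,20,145,175); W=lambda *p:f(p,9,130,125)
z=.1037-.0015
print("tip z plane: top",onz(t,*T(235,480),z),"side",onz(s,*S(418,105),z),"wrist",wonz(w,*W(98,507),z))
print("tri",tri([ray(s,*S(418,105)),ray(t,*T(235,480)),wray(w,*W(98,507))]))
print("collar side",onz(s,*S(278,308),.062),"top",onz(t,*T(345,350),.062))
q=lambda uv,k,x0,y0:[round((uv[0]-x0+.5)*k-.5),round((uv[1]-y0+.5)*k-.5)]
for c0 in ([.556,.182,.062],[.553,.1845,.062]):
 for yaw in(-5.3,):
  a=np.radians(yaw);ex=np.array([np.cos(a),np.sin(a),0]);ey=np.array([-ex[1],ex[0],0])
  n=-ex*np.sin(np.radians(25))+np.array([0,0,np.cos(np.radians(25))]);xa=np.cross(ey,n)
  print(c0,yaw)
  for nm,P in(("collar",0*n),("c+x",.017*xa),("c-x",-.017*xa),("c+y",.017*ey),("c-y",-.017*ey),("n+y",.007*ey),("n-y",-.007*ey),("ball+",.02*n+.0085*ey),("ball-",.02*n-.0085*ey),("nose",.032*n),("tip",.046*n)):
    P=np.array(c0)+P
    print(nm,"S",q(proj(s,P),11,215,260),"T",q(proj(t,P),20,145,175),"W",q(wproj(w,P),9,130,125))
E
python3 m2.py
```

```text
tip z plane: top [0.53343616 0.18691432 0.1022    ] side [0.53168232 0.18609859 0.1022    ] wrist [0.53274884 0.18730566 0.1022    ]
tri (array([0.53262612, 0.18682882, 0.10283195]), [np.float64(0.0010362199024187507), np.float64(0.0007763181140799062), np.float64(0.0003264681158328645)])
collar side [0.55071104 0.18610485 0.062     ] top [0.55183203 0.18539518 0.062     ]
[0.556, 0.182, 0.062] -5.3
collar S [246, 282] T [374, 316] W [235, 218]
c+x S [139, 224] T [374, 184] W [208, 89]
c-x S [352, 340] T [374, 446] W [261, 341]
c+y S [212, 370] T [235, 302] W [97, 222]
c-y S [279, 199] T [513, 330] W [377, 215]
n+y S [232, 318] T [317, 310] W [177, 220]
n-y S [260, 247] T [431, 322] W [293, 217]
ball+ S [288, 240] T [255, 366] W [114, 321]
ball- S [321, 155] T [396, 381] W [261, 319]
nose S [341, 144] T [295, 409] W [156, 386]
tip S [384, 81] T [259, 452] W [118, 470]
[0.553, 0.1845, 0.062] -5.3
collar S [264, 298] T [353, 340] W [218, 247]
c+x S [157, 239] T [353, 209] W [191, 118]
c-x S [371, 356] T [353, 471] W [245, 368]
c+y S [230, 386] T [214, 326] W [81, 250]
c-y S [296, 214] T [492, 355] W [360, 244]
n+y S [250, 334] T [295, 335] W [161, 248]
n-y S [277, 262] T [410, 346] W [276, 246]
ball+ S [306, 256] T [233, 391] W [97, 351]
ball- S [339, 170] T [375, 406] W [243, 348]
nose S [359, 159] T [273, 434] W [138, 417]
tip S [403, 96] T [237, 477] W [100, 501]
```

Tip triangulates to (0.5326,0.1868,0.1028), residuals ≤1 mm, and the collar centre is ≈(0.552,0.185,0.062), matching the given geometry. Now tilt 25° about tool y while still clear of the block.

```bash
python3 -m crank '[[1,[0,0,0],[0,0.139,0]],[1,[0,0,0],[0,0.139,0]],[1,[0,0,0],[0,0.139,0]],[1,[0,0,0],[0,0.139,0]],[1,[0,0,0],[0,0,0]],[1,[0,0,0],[0,0,0]]]'
cat >> h.py <<'E'
def nip(yaw=-5.3,c0=(.552,.185,.062)):
    a=np.radians(yaw);ex=np.array([np.cos(a),np.sin(a),0])
    return np.array(c0),-ex*np.sin(np.radians(25))+np.array([0,0,np.cos(np.radians(25))])
def go(P):
    q=r.sense();R=np.array(q["ee_rot"]);c0,n=nip()
    print("tcp",q["tcp_pos"].round(4),"tool shift /100mm",(R.T@(P-q["tcp_pos"])*10).round(3))
    print("axis err tool (deg, rotvec)",np.degrees(R.T@np.cross(R[:,2],-n)).round(2),"F",q["wrist_force"].round(2),"Ftool",(R.T@q["wrist_force"]).round(2),"M",(R.T@q["moment"]).round(2),q["gripper_width"])
E
python3 - <<'E'
from h import *
c0,n=nip();go(c0+.117*n)
s=r.capture("side");t=r.capture("top")
cv2.imwrite("pics/side5.png",s["img"]);cv2.imwrite("pics/top5.png",t["img"])
E
```

```text
time_s: 6.65
tcp_pos: [0.514, 0.0824, 0.1926]
ee_rot: [[0.912, -0.092, 0.4], [-0.082, -0.996, -0.042], [0.402, 0.005, -0.916]]
wrist_force: [0.2, 0.1, -1.9]
gripper_width: 0.267
tcp [0.514  0.0824 0.1926] tool shift /100mm [-0.29  -1.058  0.135]
axis err tool (deg, rotvec) [ 0.27  1.3  -0.  ] F [ 0.23  0.09 -1.92] Ftool [-0.56 -0.12  1.85] M [ 0.05 -1.05 -0.02] 0.26673482923871084
```

View pics/side5.png

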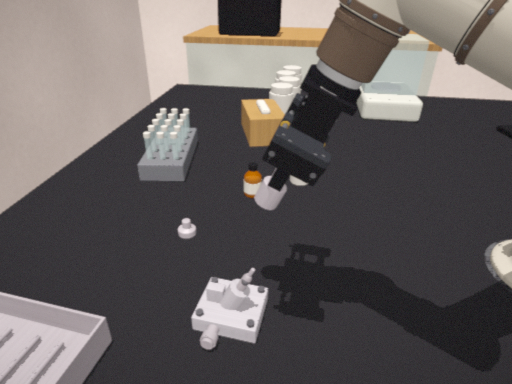

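View pics/top5.png

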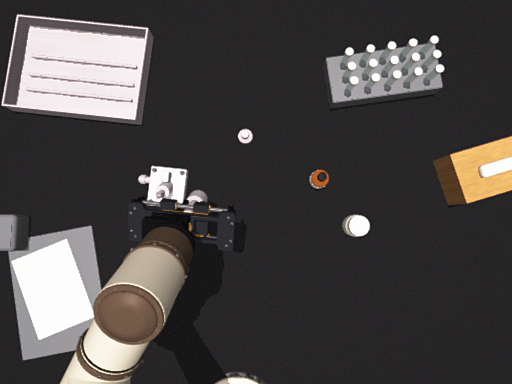

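```bash
python3 -m crank '[[1,[-0.1,-0.2,0],[0,0,0]],[1,[-0.1,-0.3,0],[0,0,0]],[1,[-0.09,-0.3,0],[0,0,0]],[1,[0,-0.25,0.1],[0,0,0]],[1,[0,0,0],[0,0,0]],[1,[0,0,0],[0,0,0]],[1,[0,0,0],[0,0,0]]]'
python3 - <<'E'
from h import *
c0,n=nip();go(c0+.117*n)
for i in range(3):
    s=r.capture(["side","top","wrist"][i])
    cv2.imwrite(f"pics/a6_{i}.png",s["img"]);np.savez(f"a6_{i}.npz",**s)
    go(c0+.117*n)
E
```

```text
time_s: 7.45
tcp_pos: [0.502, 0.1896, 0.1713]
ee_rot: [[0.911, -0.092, 0.401], [-0.083, -0.996, -0.042], [0.403, 0.005, -0.915]]
wrist_force: [-0.5, 0.5, -2.5]
gripper_width: 0.261
tcp [0.502  0.1896 0.1713] tool shift /100mm [-0.006 -0.     0.033]
axis err tool (deg, rotvec) [0.25 1.23 0.  ] F [-0.47  0.48 -2.49] Ftool [-1.47 -0.45  2.07] M [ 0.01 -1.16 -0.03] 0.2610391245043046
tcp [0.5018 0.1893 0.1713] tool shift /100mm [-0.005 -0.003  0.034]
axis err tool (deg, rotvec) [0.25 1.22 0.  ] F [ 0.11  0.69 -2.83] Ftool [-1.1  -0.71  2.6 ] M [ 0.03 -1.2  -0.02] 0.2670668785635913
tcp [0.5017 0.1892 0.1713] tool shift /100mm [-0.004 -0.005  0.034]
axis err tool (deg, rotvec) [0.25 1.22 0.  ] F [ 0.85 -0.39 -2.44] Ftool [-0.18  0.3   2.59] M [ 0.   -1.14 -0.06] 0.26798983914001606
tcp [0.5016 0.1891 0.1713] tool shift /100mm [-0.003 -0.006  0.035]
axis err tool (deg, rotvec) [ 0.25  1.22 -0.  ] F [-0.67 -0.13 -3.1 ] Ftool [-1.85  0.17  2.57] M [ 0.02 -1.14 -0.03] 0.27452071476965556
```

View pics/a6_0.png

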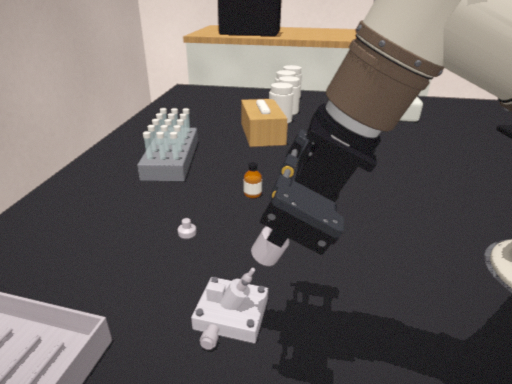

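View pics/a6_2.png

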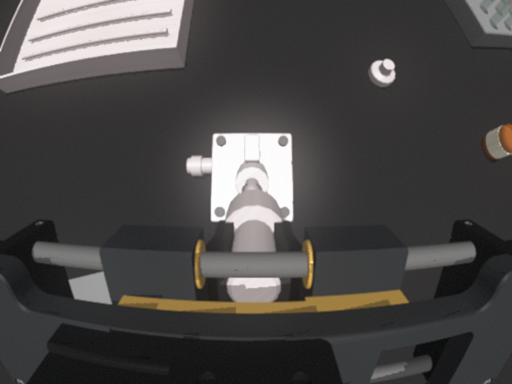

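```bash
python3 -m crank '[[1,[0,0,0],[0.005,0.027,0]],[1,[0,0,0],[0,0,0]],[1,[0,0,0],[0,0,0]]]'
python3 - <<'E'
from h import *
c0,n=nip();go(c0+.117*n)
q=r.sense();R=q["ee_rot"]
g=lambda a,p:(255*(a/255.)**p).astype(np.uint8)
for nm,pr,(x,y,w,h),k in(("side",proj,(215,215,90,90),7),("wrist",wproj,(205,125,95,110),6)):
    c=r.capture(nm);np.savez(f"a7_{nm}.npz",**c);im=g(c["img"],2)
    im=cv2.resize(im[y:y+h,x:x+w],None,fx=k,fy=k,interpolation=cv2.INTER_CUBIC)
    # expected: mouth ring, shoulder ring (red), nipple axis (green)
    def dot(P,col):
        u=pr(c,P);cv2.circle(im,(int((u[0]-x+.5)*k),int((u[1]-y+.5)*k)),1,col,-1)
    for a in np.linspace(0,2*np.pi,40):
        e=R[:,0]*np.cos(a)+R[:,1]*np.sin(a)
        dot(q["tcp_pos"]+.041*R[:,2]+.02*e,(0,0,255));dot(q["tcp_pos"]+.001*R[:,2]+.02*e,(255,0,0))
        ey=np.cross([0,0,1],-n);ey/=np.linalg.norm(ey);xa=np.cross(ey,n)
        dot(c0+.017*(xa*np.cos(a)+ey*np.sin(a)),(0,255,0))
    for z in(.0,.01,.02,.032,.046):dot(c0+z*n,(0,200,0))
    cv2.imwrite(f"pics/ov7_{nm}.png",im)
E
```

```text
time_s: 7.9
tcp_pos: [0.5012, 0.189, 0.171]
ee_rot: [[0.903, -0.09, 0.42], [-0.081, -0.996, -0.04], [0.422, 0.002, -0.907]]
wrist_force: [0.3, -0.5, -2.7]
gripper_width: 0.271
tcp [0.5012 0.189  0.171 ] tool shift /100mm [ 0.001 -0.007  0.033]
axis err tool (deg, rotvec) [ 0.05  0.04 -0.  ] F [ 0.29 -0.52 -2.71] Ftool [-0.84  0.48  2.6 ] M [-0.03 -1.3  -0.04] 0.27083485973140803
```

View pics/ov7_side.png

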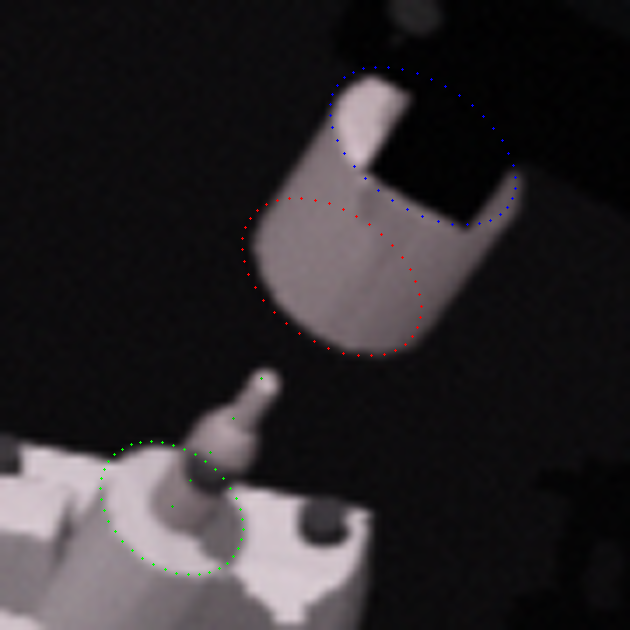

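View pics/ov7_wrist.png

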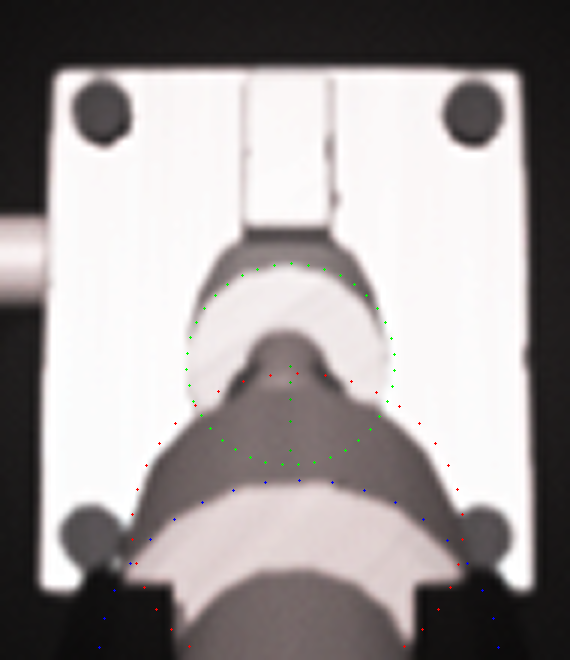

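The overlay shows predicted and seen outlines agreeing to about a pixel. The wrist view puts the coupler about 1.1 mm to the +y (tool) side of the nipple. I'll measure the other direction from silhouettes in the side view.

Run:
```python
from h import *
c=dict(np.load("a7_side.npz"));im=c["img"].astype(float).mean(2)
c0,n=nip();q=r.sense();R=q["ee_rot"]
a=proj(c,c0);b=proj(c,c0+.15*n);d=(b-a)/np.linalg.norm(b-a);p=np.array([-d[1],d[0]])
print("px per m along",np.linalg.norm(proj(c,c0+.1*n)-proj(c,c0+.09*n))/.01,"px/m tool x",(proj(c,c0+.05*n+.01*R[:,0])-proj(c,c0+.05*n))@p/.01,"tool y",(proj(c,c0+.05*n+.01*R[:,1])-proj(c,c0+.05*n))@p/.01)
s=np.arange(-16,16,.1)
for z in(.024,.028,.036,.039,.042,.084,.088,.092,.096,.1,.104,.108):
    m=proj(c,c0+z*n);xy=m+s[:,None]*p
    v=cv2.remap(im.astype(np.float32),xy[:,0].astype(np.float32)[None],xy[:,1].astype(np.float32)[None],cv2.INTER_LINEAR)[0]
    k=np.argmax(v[100:220])+100; 
    th=60
    on=v>th
    i=k
    while i>0 and on[i]:i-=1
    j=k
    while j<len(v)-1 and on[j]:j+=1
    print(z,"L %.2f R %.2f mid %.2f max %.0f"%(s[i],s[j],(s[i]+s[j])/2,v[k]))
```

```text
px per m along 564.9957226634577 px/m tool x -682.9237558491153 tool y -124.02661645848816
0.024 L -5.60 R 7.40 mid 0.90 max 197
0.028 L -5.30 R 7.20 mid 0.95 max 205
0.036 L -3.00 R 4.90 mid 0.95 max 179
0.039 L -3.00 R 4.90 mid 0.95 max 177
0.042 L -3.00 R 4.80 mid 0.90 max 186
0.084 L -14.70 R 15.90 mid 0.60 max 179
0.088 L -14.80 R 15.90 mid 0.55 max 180
0.092 L -14.70 R 15.90 mid 0.60 max 180
0.096 L -14.70 R 15.90 mid 0.60 max 180
0.1 L -15.30 R 15.90 mid 0.30 max 180
0.104 L -15.10 R 15.90 mid 0.40 max 187
0.108 L -16.00 R -3.30 mid -9.65 max 208
```

Run:
```python
from h import *
c=dict(np.load("a7_side.npz"));im=c["img"].astype(float).mean(2).astype(np.float32)
c0,n=nip();a=proj(c,c0);b=proj(c,c0+.15*n);d=(b-a)/np.linalg.norm(b-a);p=np.array([-d[1],d[0]])
s=np.arange(-24,24,.1)
for z in(.036,.039,.042,.08,.084,.088,.092,.096,.1,.104):
    m=proj(c,c0+z*n);xy=(m+s[:,None]*p).astype(np.float32)
    v=cv2.remap(im,xy[:,0][None],xy[:,1][None],cv2.INTER_LINEAR)[0]
    g=np.gradient(cv2.GaussianBlur(v[None],(15,1),3)[0]); 
    bw=(v-25)>0.5*(np.median(v[220:260])-25)
    i=j=240
    while bw[i]:i-=1
    while j<len(v)-1 and bw[j]:j+=1
    print(z,"half-level L %.2f R %.2f mid %.2f w %.2f"%(s[i],s[j],(s[i]+s[j])/2,s[j]-s[i]),"grad mid %.2f"%((s[np.argmax(g)]+s[np.argmin(g)])/2))
```

```text
0.036 half-level L -1.90 R 3.50 mid 0.80 w 5.40 grad mid 0.85
0.039 half-level L -1.80 R 3.50 mid 0.85 w 5.30 grad mid 0.90
0.042 half-level L -1.70 R 3.60 mid 0.95 w 5.30 grad mid 0.90
0.08 half-level L -13.10 R 15.60 mid 1.25 w 28.70 grad mid 1.40
0.084 half-level L -13.40 R 15.90 mid 1.25 w 29.30 grad mid 1.45
0.088 half-level L -13.40 R 15.90 mid 1.25 w 29.30 grad mid 1.30
0.092 half-level L -13.40 R 16.10 mid 1.35 w 29.50 grad mid 1.40
0.096 half-level L -13.60 R 16.30 mid 1.35 w 29.90 grad mid 1.60
0.1 half-level L -13.60 R 16.30 mid 1.35 w 29.90 grad mid 1.40
0.104 half-level L -13.70 R 16.50 mid 1.40 w 30.20 grad mid 1.55
```

Relative offsets are small: shift +0.9 mm in tool x and −1.1 mm in tool y; the axes are parallel within ~0.5°. Advance until the mouth is just above the nose.

```bash
python3 -m crank '[[1,[0.009,-0.011,0],[0,0,0]],[1,[0,0,0.15],[0,0,0]],[1,[0,0,0.2],[0,0,0]],[1,[0,0,0.08],[0,0,0]],[1,[0,0,0],[0,0,0]],[1,[0,0,0],[0,0,0]]]'
python3 - <<'E'
from h import *
c0,n=nip();go(c0+.041*n)
for nm in("side","wrist"):
    c=r.capture(nm);np.savez(f"a8_{nm}.npz",**c)
    g=lambda a,p:(255*(a/255.)**p).astype(np.uint8)
    if nm=="side":crop(g(c["img"],1.5),205,215,100,100,6,"a8_side")
    else:crop(g(c["img"],2),205,125,95,110,5,"a8_wrist")
E
```

```text
time_s: 8.6
tcp_pos: [0.5206, 0.189, 0.1325]
ee_rot: [[0.903, -0.09, 0.421], [-0.081, -0.996, -0.04], [0.422, 0.002, -0.906]]
wrist_force: [0.9, -0.2, -1.8]
gripper_width: 0.273
tcp [0.5206 0.189  0.1325] tool shift /100mm [-0.011  0.01   0.362]
axis err tool (deg, rotvec) [0.03 0.01 0.  ] F [ 0.92 -0.18 -1.84] Ftool [0.07 0.1  2.06] M [ 0.06 -1.18  0.01] 0.2728009238595343
```

View pics/a8_side.png

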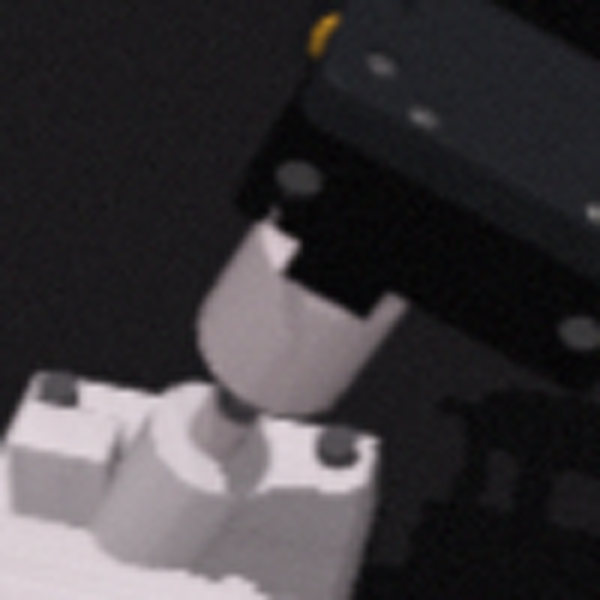

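View pics/a8_wrist.png

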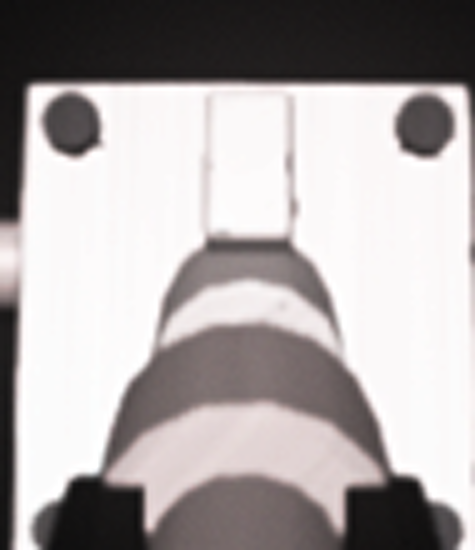

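Pin is inside the mouth, coupler coaxial with the nipple (wrist: body centre col ≈248 vs collar ≈249). No contact force. Advance onto the nose.

```bash
python3 -m crank '[[1,[0,0,0.06],[0,0,0]],[1,[0,0,0.06],[0,0,0]],[1,[0,0,0.03],[0,0,0]],[1,[0,0,0],[0,0,0]]]'
python3 - <<'E'
from h import *
c0,n=nip();go(c0+.041*n)
E
```

```text
time_s: 9.1
tcp_pos: [0.5267, 0.1886, 0.1191]
ee_rot: [[0.903, -0.089, 0.421], [-0.08, -0.996, -0.039], [0.423, 0.002, -0.906]]
wrist_force: [0.5, 0.1, -2.6]
gripper_width: 0.272
tcp [0.5267 0.1886 0.1191] tool shift /100mm [-0.01   0.012  0.215]
axis err tool (deg, rotvec) [ 0.   -0.01 -0.  ] F [ 0.49  0.06 -2.6 ] Ftool [-0.66 -0.11  2.57] M [-0.05 -1.19  0.02] 0.27155553671346583
```

```bash
python3 -m crank '[[1,[0,0,0.03],[0,0,0]],[1,[0,0,0.03],[0,0,0]],[1,[0,0,0],[0,0,0]]]'
python3 - <<'E'
from h import *
c0,n=nip();go(c0+.041*n)
E
python3 -m crank '[[1,[0,0,0.03],[0,0,0]],[1,[0,0,0.02],[0,0,0]],[1,[0,0,0],[0,0,0]]]'
python3 - <<'E'
from h import *
c0,n=nip();go(c0+.041*n)
E
```

```text
time_s: 9.4
tcp_pos: [0.5291, 0.1882, 0.1142]
ee_rot: [[0.902, -0.089, 0.422], [-0.08, -0.996, -0.039], [0.424, 0.002, -0.906]]
wrist_force: [-1.6, -1.0, -0.6]
gripper_width: 0.271
tcp [0.5291 0.1882 0.1142] tool shift /100mm [-0.011  0.011  0.161]
axis err tool (deg, rotvec) [ 0.   -0.06 -0.  ] F [-1.6  -1.01 -0.63] Ftool [-1.63  1.14 -0.07] M [-0.27 -1.61  0.01] 0.27119228293539993
time_s: 9.7
tcp_pos: [0.5313, 0.188, 0.1088]
ee_rot: [[0.903, -0.089, 0.42], [-0.08, -0.996, -0.039], [0.422, 0.002, -0.906]]
wrist_force: [0.6, -0.4, -4.5]
gripper_width: 0.27
tcp [0.5313 0.188  0.1088] tool shift /100mm [-0.008  0.011  0.103]
axis err tool (deg, rotvec) [0.02 0.02 0.  ] F [ 0.61 -0.42 -4.49] Ftool [-1.31  0.35  4.34] M [-0.12 -1.25  0.01] 0.2700563005887712
```

```bash
python3 -m crank '[[1,[0,0,0.03],[0,0,0]],[1,[0,0,0.03],[0,0,0]],[1,[0,0,0],[0,0,0]]]'
python3 - <<'E'
from h import *
c0,n=nip();go(c0+.041*n)
E
python3 -m crank '[[1,[0,0,0.03],[0,0,0]],[1,[0,0,0.01],[0,0,0]],[1,[0,0,0],[0,0,0]]]'
python3 - <<'E'
from h import *
c0,n=nip();go(c0+.041*n)
c=r.capture("side");g=lambda a,p:(255*(a/255.)**p).astype(np.uint8)
crop(g(c["img"],1.5),205,215,100,100,6,"a9_side")
E
```

```text
time_s: 10.0
tcp_pos: [0.5341, 0.1881, 0.1038]
ee_rot: [[0.903, -0.089, 0.421], [-0.08, -0.996, -0.039], [0.423, 0.001, -0.906]]
wrist_force: [-4.5, -0.1, 2.3]
gripper_width: 0.268
tcp [0.5341 0.1881 0.1038] tool shift /100mm [-0.013  0.014  0.046]
axis err tool (deg, rotvec) [-0.03 -0.03  0.  ] F [-4.54 -0.12  2.3 ] Ftool [-3.11  0.53 -3.99] M [-0.2  -1.61  0.  ] 0.26810547847032895
time_s: 10.3
tcp_pos: [0.5359, 0.188, 0.1005]
ee_rot: [[0.902, -0.089, 0.422], [-0.08, -0.996, -0.038], [0.423, 0.001, -0.906]]
wrist_force: [-3.5, 0.3, 4.1]
gripper_width: 0.269
tcp [0.5359 0.188  0.1005] tool shift /100mm [-0.015  0.015  0.008]
axis err tool (deg, rotvec) [-0.04 -0.05 -0.  ] F [-3.51  0.32  4.1 ] Ftool [-1.46  0.   -5.21] M [-0.17 -1.46 -0.05] 0.2685079638636034
```

View pics/a9_side.png

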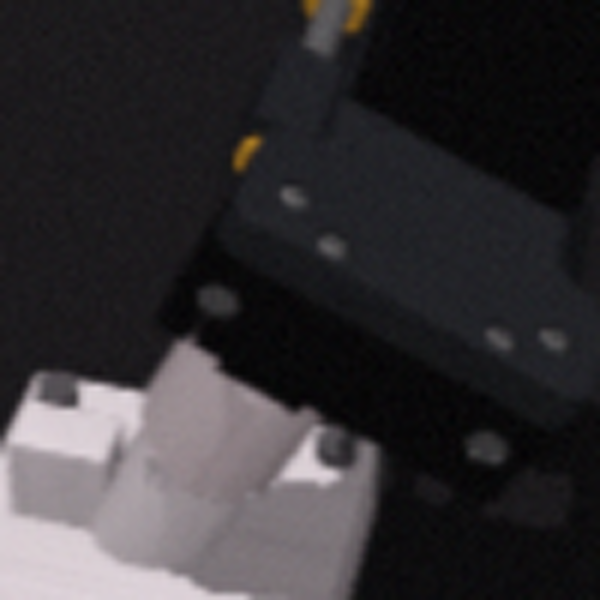

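Axial spring load is ≈7.7 N (relative to the free weight), so about 2 mm remains. Continue pressing until the force rises at the collar.

```bash
python3 -m crank '[[1,[0,0,0.02],[0,0,0]],[1,[0,0,0],[0,0,0]]]'
python3 - <<'E'
from h import *
c0,n=nip();go(c0+.041*n)
E
python3 -m crank '[[1,[0,0,0.015],[0,0,0]],[1,[0,0,0],[0,0,0]]]'
python3 - <<'E'
from h import *
c0,n=nip();go(c0+.041*n)
E
python3 -m crank '[[1,[0,0,0.015],[0,0,0]],[1,[0,0,0],[0,0,0]]]'
python3 - <<'E'
from h import *
c0,n=nip();go(c0+.041*n)
E
```

```text
time_s: 10.55
tcp_pos: [0.5364, 0.188, 0.0997]
ee_rot: [[0.902, -0.088, 0.423], [-0.08, -0.996, -0.038], [0.425, 0.0, -0.905]]
wrist_force: [-11.6, -1.1, 14.7]
gripper_width: 0.266
tcp [0.5364 0.188  0.0997] tool shift /100mm [-0.016  0.015 -0.001]
axis err tool (deg, rotvec) [-0.07 -0.15  0.  ] F [-11.62  -1.12  14.65] Ftool [ -4.16   2.15 -18.14] M [-0.73 -2.37  0.04] 0.2656196157139228
time_s: 10.75
tcp_pos: [0.5368, 0.188, 0.0997]
ee_rot: [[0.901, -0.088, 0.425], [-0.079, -0.996, -0.037], [0.427, -0.0, -0.904]]
wrist_force: [-20.5, -3.0, 24.6]
gripper_width: 0.27
tcp [0.5368 0.188  0.0997] tool shift /100mm [-0.02   0.016 -0.003]
axis err tool (deg, rotvec) [-0.12 -0.28 -0.  ] F [-20.54  -2.99  24.55] Ftool [ -7.78   4.78 -30.83] M [-1.42 -3.07  0.02] 0.27023004282565966
time_s: 10.95
tcp_pos: [0.5374, 0.188, 0.0997]
ee_rot: [[0.9, -0.087, 0.427], [-0.079, -0.996, -0.037], [0.429, -0.0, -0.903]]
wrist_force: [-26.2, -3.1, 32.0]
gripper_width: 0.27
tcp [0.5374 0.188  0.0997] tool shift /100mm [-0.025  0.016 -0.006]
axis err tool (deg, rotvec) [-0.15 -0.4   0.  ] F [-26.21  -3.06  32.03] Ftool [ -9.6    5.33 -40.02] M [-1.92 -3.67 -0.06] 0.2699224752977908
```

Hard stop: TCP stays at z=0.0997 as the force climbs, right where my collar estimate puts "home". 40 N is more than needed, so I'll ease to roughly 22 N and relieve the side load.

```bash
python3 -m crank '[[1,[-0.005,0.004,-0.02],[0,0,0]],[1,[0,0,0],[0,0,0]],[1,[0,0,0],[0,0,0]]]'
python3 - <<'E'
from h import *
c0,n=nip();go(c0+.041*n)
q=r.sense();R=q["ee_rot"]
g=lambda a,p:(255*(a/255.)**p).astype(np.uint8)
for nm in("side","wrist"):
    c=r.capture(nm)
    if nm=="side":crop(g(c["img"],1.2),195,235,90,90,7,"b_side")
    else:crop(g(c["img"],2),195,125,115,110,6,"b_wrist")
go(c0+.041*n)
E
```

```text
time_s: 11.25
tcp_pos: [0.5372, 0.188, 0.0997]
ee_rot: [[0.901, -0.088, 0.425], [-0.08, -0.996, -0.038], [0.427, -0.0, -0.904]]
wrist_force: [-11.5, -1.7, 16.7]
gripper_width: 0.272
tcp [0.5372 0.188  0.0997] tool shift /100mm [-0.023  0.016 -0.005]
axis err tool (deg, rotvec) [-0.11 -0.28  0.  ] F [-11.47  -1.7   16.75] Ftool [ -3.05   2.71 -19.96] M [-0.69 -1.85 -0.  ] 0.2717445432167336
tcp [0.5372 0.188  0.0997] tool shift /100mm [-0.023  0.016 -0.005]
axis err tool (deg, rotvec) [-0.11 -0.27  0.  ] F [-11.53  -0.83  16.13] Ftool [ -3.43   1.84 -19.46] M [-0.77 -1.89  0.01] 0.27195994864882533
```

View pics/b_side.png

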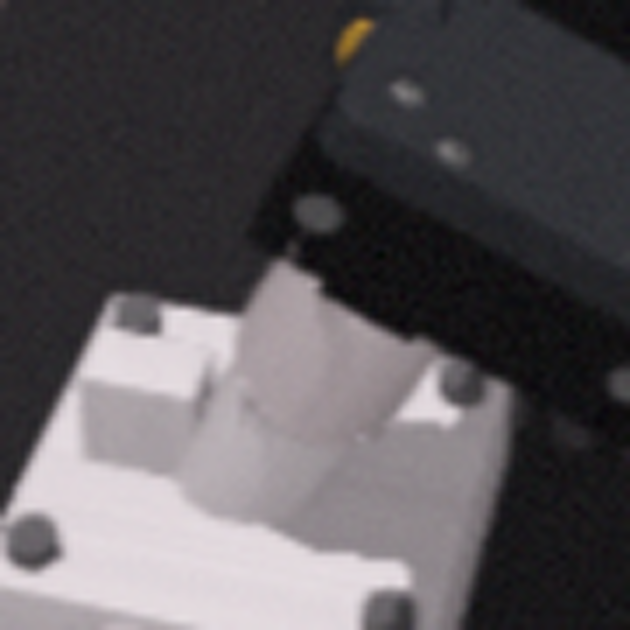

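View pics/b_wrist.png

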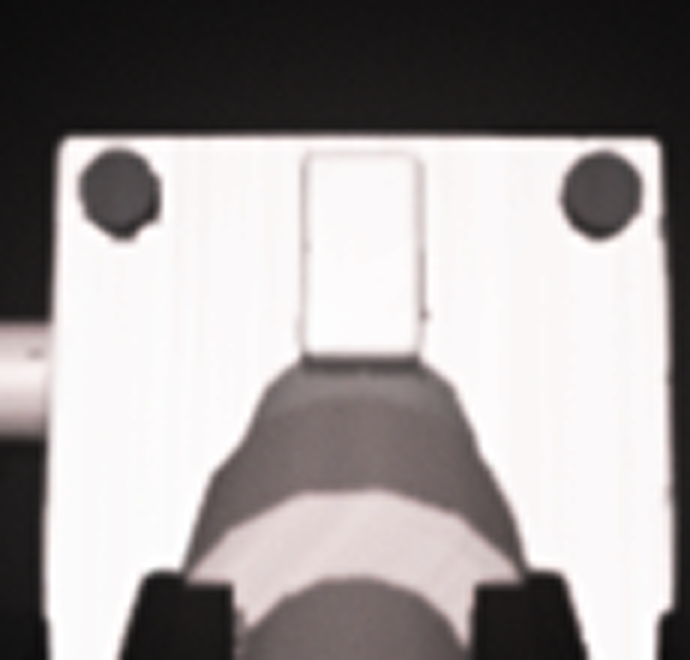

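No gap shows between body and collar in either view, the pose is steady and the net axial push is about 22 N against the 9 N needed. One last steadiness check, then hand in.

```bash
python3 -m crank '[[1,[0,0,0],[0,0,0]],[1,[0,0,0],[0,0,0]],[1,[0,0,0],[0,0,0]],[1,[0,0,0],[0,0,0]]]'
python3 - <<'E'
from h import *
c0,n=nip();go(c0+.041*n)
c=r.capture("top");a=cv2.imread("pics/top0.png").astype(int)
for nm,(x,y) in dict(jar=(356,226),bottle=(319,179),plug=(245,136)).items():
    print(nm,np.abs(c["img"].astype(int)-a)[y-15:y+15,x-15:x+15].mean())
print(r.finish_job())
E
```

```text
time_s: 11.75
tcp_pos: [0.5372, 0.188, 0.0998]
ee_rot: [[0.901, -0.088, 0.425], [-0.08, -0.996, -0.038], [0.427, -0.0, -0.904]]
wrist_force: [-11.9, -1.3, 15.6]
gripper_width: 0.272
tcp [0.5372 0.188  0.0998] tool shift /100mm [-0.024  0.016 -0.004]
axis err tool (deg, rotvec) [-0.11 -0.28 -0.  ] F [-11.92  -1.28  15.63] Ftool [ -3.96   2.32 -19.16] M [-0.82 -1.94  0.04] 0.2718972363859732
jar 1.6855555555555555
bottle 2.426296296296296
plug 2.287777777777778
the job is handed in; nothing more can be done
None
```

I gripped the coupler by its neck, tilted it 25° onto the nipple, pressed it past the snap and pushed until it hit a hard stop at the collar. I handed the job in at about 11.8 s with the gripper still holding and pressing it there.

**Seating:** The tool stopped at z ≈ 0.0997 m and did not move as the force climbed, within 1 mm of my estimate for fully home. No gap showed between coupler and collar in the side or wrist view.

**Push:** The net push along the nipple is about 22 N against the 9 N needed. The axis is within 0.3° of the nipple. I had no direct reading of the valve pin; that it is fully in is inferred from the spring force rising and then the hard stop.

**Other objects:** The jar, bottle and plug look unchanged from the first top image, apart from image noise.

**Checks that disagreed or came close:**
- My first reading of the nipple tip was about 5 mm off between views because I picked the wrong point in the top image. Re-reading it brought three views within about 1 mm.
- The final position sits about 2.9 mm to the side of my measured nipple axis, with a leftover side force of about 4–5 N. This is mostly camera calibration error and slight flexing of the arm.
- The tool-axis force on the wrist briefly reached 40 N (about 41–42 N in total) while I confirmed the stop, and I then eased it off. That is well under the 120 N wrist limit; the fingers made that contact, not the gripper's body or the arm.

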